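# Clip a grabber probe onto a turret post of the trainer board

### The job

Pick up the grabber probe by squeezing its thumb plate fully towards its finger plate, which pushes its hook out, and set it down flat on the trainer board beside the flat-round-headed turret post. Keeping it squeezed, slide the open hook sideways under the head until you feel the post come up against the hook's shank, pushing the post gently (never harder than 5 N), then let go so that the spring draws the hook in and clips the neck of the post tightly against the nose, the probe lying flat on the board. Leave the module, the mouse and the screwdriver where they are.

Things in the scene. Friction and masses are not known exactly. Their poses are not given: they have to be found in the camera images.
- probe_grip (a point): Loose grey grabber probe with a steel hook, 113 mm long at rest, 0.1 kg, flat on the bench. This point: half-way between its two squeeze plates at rest, 34 mm above its underside. x along the probe towards the hook, y left, z up. It rests on its housing, 32 (x) x 24 x 22 mm, centred 13 mm ahead (+x). Grip from above, fingers closing along x, one outside each plate, with 15 to 25 N.
- finger_plate (a point): Middle of the outer (front, +x) face of the finger plate, fixed to the housing: 29 mm ahead of probe_grip, same axes and height. Plate 34 mm wide (y), 6 mm thick, from 6 to 46 mm above the underside. The nose and shank, 10 mm wide, top 15 mm above the underside, run forward from it: the finger tip there must stay 16 mm or more above the underside.
- thumb_plate (a point): Middle of the outer (rear, -x) face of the thumb plate, which slides along x with the hook; same size, axes and height as the finger plate. Outer faces 58 mm apart at rest, 44 mm fully squeezed. The spring resists with 2.5 N at first, 5.8 N fully squeezed.
- nose_tip (a point): Centre of the blunt front face of the nose (6.5 mm wide, 10 mm high), fixed in the housing: 79 mm ahead (+x), 1 mm left (+y) and 24 mm below probe_grip; same axes. The hook's shank runs forward along the left of the nose, its inner face 3 mm left of this point. A post touching the shank has its axis level with this point in y; clipped, its axis is 3 mm ahead of it.
- hook_bar (a point): On the inner face of the hook's cross-bar, in line with the nose tip: 1 mm ahead of it at rest, 15 mm fully squeezed. J-hook of 4 x 6 mm flat steel lying level, 3 mm above and below this point. At the bar's right (-y) end a lip reaches 3 mm back, 4 to 8 mm right of this point. Squeezed, the mouth between nose and lip is 12 mm, open to -y: slide the probe towards its -y to take in a post.
- plunger (a joint): How far the thumb plate and hook are pushed forward in the probe: 0 at rest, 0.014 m fully squeezed. It is sprung back to 0 when let go; with the post clipped in the hook it stays at about 0.005 m.
- shank: The hook's straight steel shank, 51 (x) x 4 (y) x 6 mm, moving with the hook; origin at its centre. Its inner face, against which the post is to be seated, looks to the probe's right (-y).
- turret: Foot of the post to clip, fixed on the board: slotted steel plate 14 (x) x 38 (y) x 3 mm, origin at the centre of its underside, axes of the board. Its turret pin stands upright anywhere in the slot, up to 9 mm to either side along y of the foot's centre (place not given), tight. Pin: round neck 6 mm across, to 18 mm above the board; flat round head 12 mm across from 18 to 22 mm.
- turret_foot (a point): Point over the centre of the turret post's foot (not of its pin), 10 mm above the board's top, which is the height of the hook when the probe lies on the board.
- board: Fixed black trainer board with a thin grey grid, 300 (x) x 290 (y) x 22 mm high. Origin at the centre of its underside, x away from the robot at yaw 0. The row of posts runs along its y, 50 mm to the +x side of its centre; on the other side (-x) of the row the board is free.
- square_post: Not to be clipped: steel post 8 mm square and 22 mm high on a like foot, in the same row, 70 mm from the next. Origin at the centre of its underside.
- cone_post: Not to be clipped: pointed conical steel post 12 mm across below and 25 mm high on a like foot, in the same row, 70 mm from the next. Origin at the centre of its underside.
- module: Bystander: loose clear and white plug-in module, 34 x 50 x 24 mm, near the far (+x) edge of the board. Origin at the centre of its underside.
- mouse: Bystander: black computer mouse 100 x 58 x 33 mm on the bench. Origin at the centre of its underside.
- screwdriver: Bystander: loose screwdriver 160 mm long on the bench.

How it is judged:
On the way:
1. with the hook squeezed open (more than 11 mm) and level at the pin's neck, the neck is pressed against the hook's shank with more than 0.7 N (value of joint plunger between 0.011 and 0.02 m and horizontal distance between turret_foot and nose_tip below 0.022 m and z of turret_foot in the frame of nose_tip between -0.004 and 0.004 m and contact force between shank and turret above 0.7 N), for 0.1 s.
At the end, for the whole second after the job is handed in: The turret pin's neck is clipped in the hook: plunger at 3 to 6.5 mm, the probe gripping the post with over 2 N, the nose tip within 14 mm of the foot's centre and within 4 mm of turret_foot in height, and the probe flat (tilt under 0.1 rad), still and resting on the board (value of joint plunger between 0.003 and 0.0065 m and horizontal distance between turret_foot and nose_tip below 0.014 m and contact force between probe and turret above 2 N and z of turret_foot in the frame of nose_tip between -0.004 and 0.004 m and angle between probe_grip's own z axis and vertical below 0.1 rad and linear speed of probe below 0.02 m/s and contact force between probe and board above 0.1 N); the robot touches nothing.
It fails at once if with the hook squeezed open, the turret post is pushed with more than 5 N (value of joint plunger above 0.011 m and contact force between turret and anything else above 5 N).
It fails at once if the module is moved by more than 15 mm (distance of module from where it was at the start of the episode above 0.015 m).
It fails at once if the mouse is moved by more than 15 mm (distance of mouse from where it was at the start of the episode above 0.015 m).
It fails at once if the screwdriver is moved by more than 15 mm (distance of screwdriver from where it was at the start of the episode above 0.015 m).
It also fails if it takes over 54 s, if anything falls off the work surface, if the arm or the gripper's body presses on something with over 40 N, if the wrist force passes 120 N, or if a joint passes its speed limit or range.

### The arm

A 7-joint arm with a two-finger parallel gripper is mounted at the origin on the work surface. World frame = base frame: x ahead of the robot, y to its left, z up, the work surface at z = 0. Lengths are in m, angles in rad, forces in N, time in s.
With the tool pointing down it reaches from about 0.4 to 0.85 m from the base axis. Payload 4.5 kg.
Tool frame: the origin (TCP) lies on the centre line of the jaws, within the pads' length; the fingertips stand 17 mm ahead of it and the grasp point (between the pads) lies 2 mm behind it (r.tip_reach is the distance from the TCP to the fingertips, in m); z points along the fingers, y is the line along which they close (so a half turn about z gives the same grasp; the last joint's range is limited). The gripper opens to 88 mm and grips with 3 to 60 N. Pads are 18 mm wide; open, the fingers measure 123 mm over their backs; the gripper's body (75 mm by 187 mm) begins 45 mm behind the grasp point.
Start: joints at [-1.296, 0.689, -0.195, 1.565, 0.157, 0.902, -0.215], TCP at [0.149, 0.607, 0.256] pointing down, gripper open.
Joint ranges: [-3.01, 3.01], [-0.46, 2.08], [-1.47, 1.51], [0.13, 2.56], [-1, 4.14], [0.04, 2.09], [-2.66, 2.66]. Speed limits (rad/s): [2.57, 2.57, 3.14, 3.14, 3.14, 3.14, 3.14].

### API

Orientations are given as a unit quaternion [x, y, z, w].
In Python, from plant import r gives the robot as it stands.
- The arm moves only by the tool step_arm, never from a script. Its argument "steps" is a list of rows, each a list of 7 numbers: the shift along the tool's x, y, z in cm, then the turn, a rotation vector about the tool's x, y, z in degrees, then the gripper's target within -1 to 1 (shut at 1, half-way at 0, fully open at -1). A call has 1 to 8 rows; each row shifts and turns the commanded pose from where the row before left it, along the tool's axes as they then stand; what a row does not reach is not made up. A row lasts 1/8 s, in which the tool goes at most 62.5 mm and 10.7 degrees, less where a joint would pass 70% of its speed; a pose out of reach is approached as far as the arm can. A call with a gripper value outside its range is refused whole. The fingers move at their own pace and stop on an object; "force" is the grip in N (left out, the last holds). Time passes only in rows, so rows that do not move let the fingers close. It gives the time, the measured TCP pose, the force, the opening and the grip force at its end, in the units of the state.
- r.get_state(): the state, without advancing time (a new reading comes with each control period).
- r.snapshot(name): name is "scene" or "side" or "wrist"; returns a dict with "pixels" (480x640x3 uint8, red, green, blue), "fx", "fy", "cx", "cy" (pixels), "cam_to_world" (4x4, takes a point from camera to world coordinates). Camera axes: x right, y down, z forward; pixel columns grow to the right and rows downward; lengths in m; the calibration is good to about 2 mm. The wrist camera is an equidistant fisheye: a pixel r from the principal point sees the ray r / f radians off the axis. A picture is of the moment at which its call begins. There is no depth.
- r.finish_job(): hands the job in; it is judged then, once.
The state is a dict: "clock": time; "q": joint angles; "qd": joint speeds; "joint_torque": joint torques, N m; "tool_pos": TCP position; "eef_rot": TCP orientation; "contact_force": force on the tool from outside, world axes, zero at the start; "moment": the same for the moment, N m; "opening": opening from 0.0 (shut) to 1.0 (fully open); "finger_force": force on a finger pad.
Only numpy, scipy, OpenCV 4.12 (cv2) and the standard library are available. Lean on these libraries where they do the work, as an engineer would, in place of code of your own. Each camera call takes 0.05 s, during which the arm holds its last target. There are 200 camera calls.

## Working session

There is one attempt and no reset: what is moved stays moved. The work goes in short steps, Python scripts to look and compute and a tool call to move; the robot and the scene stay as the last step left them, time stands still between calls to the robot, and variables do not carry over. Pictures are saved under pics/ and viewed, at most 10 in all, crops included, and the job is handed in when it is done.

Besides the shell and the picture viewer there is one more tool, called after "Call:" as name(argument=value, ...) on one line, values as JSON. step_arm: Moves the arm, as the interface text tells. Its arguments: {"type":"object","properties":{"steps":{"type":"array","items":{"type":"array","items":{"type":"number"}}},"force":{"type":"number"}},"required":["steps"]}

```bash
mkdir -p pics; ls
cat > h.py <<'E'
import numpy as np, cv2
from plant import r
from scipy.spatial.transform import Rotation as R
def snap(n,f=None):
    s=r.snapshot(n)
    if f: cv2.imwrite('pics/'+f,s['pixels'][:,:,::-1])
    return s
def ray(s,u,v,fish=False):
    x=(u-s['cx'])/s['fx'];y=(v-s['cy'])/s['fy']
    if fish:
        t=np.hypot(x,y); k=np.sin(t)/t if t>1e-9 else 1; d=np.array([x*k,y*k,np.cos(t)])
    else: d=np.array([x,y,1.])
    M=np.array(s['cam_to_world']); return M[:3,3],M[:3,:3]@d
def onz(s,u,v,z,fish=False):
    o,d=ray(s,u,v,fish); return o+d*(z-o[2])/d[2]
def proj(s,p,fish=False):
    M=np.array(s['cam_to_world']); c=M[:3,:3].T@(np.array(p)-M[:3,3])
    if fish:
        t=np.arctan2(np.hypot(c[0],c[1]),c[2]);k=t/max(np.hypot(c[0],c[1]),1e-9);return s['cx']+s['fx']*c[0]*k,s['cy']+s['fy']*c[1]*k
    return s['cx']+s['fx']*c[0]/c[2],s['cy']+s['fy']*c[1]/c[2]
E
python3 - <<'E'
from h import *
import pickle
for n in('scene','side','wrist'):
    s=snap(n,n+'0.png'); pickle.dump(s,open(n+'0.pkl','wb'))
    print(n,s['fx'],s['cx'],s['cy'],np.round(s['cam_to_world'],3).tolist())
st=r.get_state(); print(st['tool_pos'],st['eef_rot'],st['contact_force'],R.from_quat(st['eef_rot']).as_matrix().round(3).tolist(), r.tip_reach)
E
```

```text
pics
scene 552.0857421491286 326.03095434912666 238.11152193883098 [[0.081, 0.782, -0.618, 1.172], [0.997, -0.07, 0.042, -0.175], [-0.01, -0.619, -0.785, 0.809], [0.0, 0.0, 0.0, 1.0]]
side 492.6771520538795 321.91773589116485 242.9123248659809 [[-0.842, -0.272, 0.466, 0.152], [-0.54, 0.402, -0.74, 0.497], [0.013, -0.874, -0.485, 0.478], [0.0, 0.0, 0.0, 1.0]]
wrist 371.64829954431775 322.37115865139936 237.01998175796763 [[0.239, 0.934, 0.266, 0.08], [0.971, -0.23, -0.067, 0.624], [-0.001, 0.275, -0.962, 0.383], [0.0, 0.0, 0.0, 1.0]]
[0.14899476 0.60654491 0.25512118] [ 1.20092273e-01  9.92762515e-01 -6.58087537e-04 -4.20214233e-05] [-0.54103256 -0.27763171 -0.96124879] [[-0.971, 0.238, -0.0], [0.238, 0.971, -0.001], [-0.0, -0.001, -1.0]] 0.017
```

View pics/scene0.png

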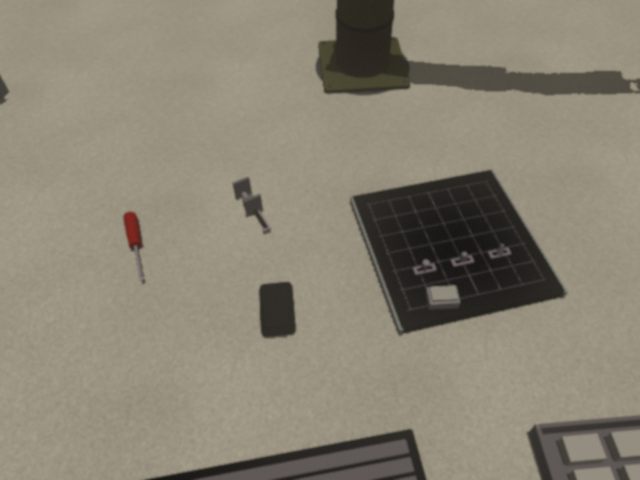

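View pics/side0.png

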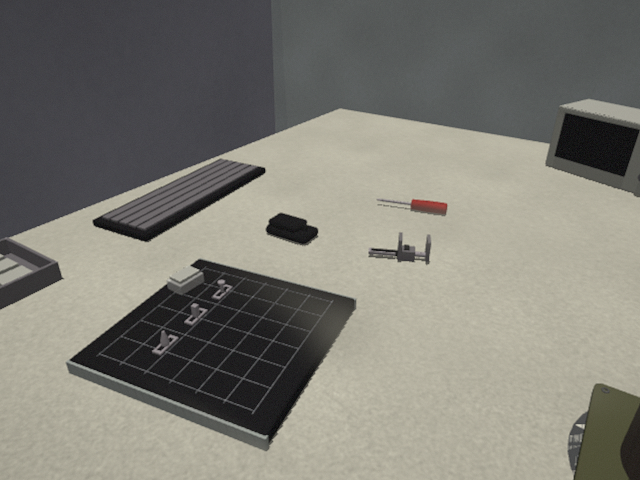

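The scene view shows the probe at about (250,205), its hook at (268,231), and the board's post feet at (425,268), (462,260) and (500,252). The side view shows the cone post at (165,340) and two other posts at (195,312) and (222,288). I'll zoom in on these.

Run:
```python
from h import *
import pickle
a=cv2.imread('pics/side0.png');b=cv2.imread('pics/scene0.png')
f=lambda i,x,y,w,h,W,H:cv2.resize(i[y:y+h,x:x+w],(W,H),interpolation=cv2.INTER_CUBIC)
top=np.hstack([f(a,140,265,120,90,400,300),f(a,360,225,80,60,400,300)])
bot=np.hstack([f(b,405,235,120,90,400,300),f(b,220,170,80,60,400,300)])
cv2.imwrite('pics/z0.png',np.vstack([top,bot]))
S=pickle.load(open('scene0.pkl','rb'));D=pickle.load(open('side0.pkl','rb'))
for n,u,v in[('c1',351,199),('c2',491,171),('c3',566,292),('c4',402,330)]: print(n,onz(S,u,v,.022).round(3))
for n,u,v in[('f1',425,268),('f2',462,260),('f3',500,252)]: print(n,onz(S,u,v,.025).round(3))
for n,u,v in[('p1',222,291),('p2',195,315),('p3',165,344)]: print(n,onz(D,u,v,.025).round(3))
print('hook',onz(S,268,231,.01).round(3),onz(D,370,253,.01).round(3),'mouse',onz(S,277,310,.02).round(3),'mod',onz(S,444,295,.046).round(3))
```

```text
c1 [ 0.462 -0.077  0.022]
c2 [0.412 0.21  0.022]
c3 [0.704 0.259 0.022]
c4 [ 0.751 -0.027  0.022]
f1 [0.636 0.032 0.025]
f2 [0.625 0.1   0.025]
f3 [0.614 0.171 0.025]
p1 [0.635 0.03  0.025]
p2 [0.625 0.099 0.025]
p3 [0.612 0.168 0.025]
hook [ 0.517 -0.239  0.01 ] [ 0.505 -0.235  0.01 ] mouse [ 0.695 -0.226  0.02 ] mod [0.706 0.047 0.046]
```

View pics/z0.png

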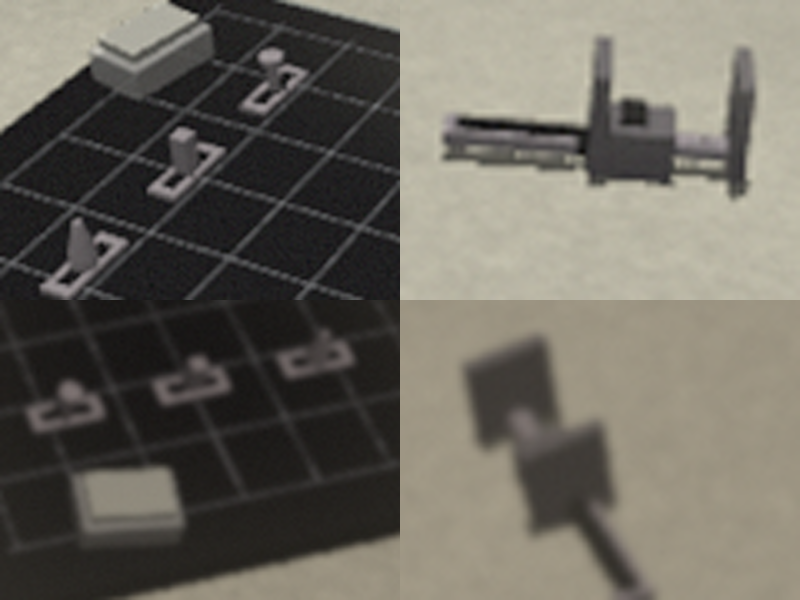

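The turret is the post next to the module: its round flat head is at crop (271,55), with the square and cone posts further left. The probe's plates and hook are clear of everything else.

Run:
```python
from h import *
import pickle
S=pickle.load(open('scene0.pkl','rb'));D=pickle.load(open('side0.pkl','rb'))
print('head',onz(S,426,261.4,.042).round(4),onz(D,221.3,282.1,.042).round(4))
t=onz(S,242,188,.026);f=onz(S,253,205,.026);print('thumb front',t,'finger front',f)
# side: plates right crop (605,110)->, (742,120)
for u,v in[(360+203*.2,225+105*.2),(360+342*.2,225+120*.2)]: print('side plates',onz(D,u,v,.026).round(3))
h=onz(S,268,231,.013); print(h, 'yaw',np.degrees(np.arctan2(*(h-t)[[1,0]])),np.degrees(np.arctan2(*(f-t)[[1,0]])))
```

```text
head [0.6344 0.0321 0.042 ] [0.6348 0.0295 0.042 ]
thumb front [ 0.41731926 -0.2862126   0.026     ] finger front [ 0.46377258 -0.26477597  0.026     ]
side plates [ 0.458 -0.265  0.026]
side plates [ 0.41  -0.284  0.026]
[ 0.51938509 -0.23841117  0.013     ] yaw 25.09553537961422 24.771722522345215
```

Call:
step_arm(steps=[[-6, 1, 0, 0, 0, 0, -1], [-6, 1, 0, 0, 0, 10, -1], [-6, 0, 0, 0, 0, 10, -1], [-5.5, -2.5, 0, 0, 0, 10, -1]])

```text
clock: 0.65
tool_pos: [0.3601, 0.5219, 0.255]
eef_rot: [0.376, 0.926, 0.001, 0.0]
contact_force: [0.8, -0.9, -0.9]
opening: 1.0
finger_force: 0.0
```

Call:
step_arm(steps=[[-5, -1, 0, 0, 0, 10.4, -1], [-5.5, -1, 0, 0, 0, 10.4, -1], [-5, -3, 0, 0, 0, 0, -1], [-5, -3, 0, 0, 0, 0, -1], [-5, -3, 0, 0, 0, 0, -1], [-5, -3, 0, 0, 0, 0, -1]])

```text
clock: 1.4
tool_pos: [0.3873, 0.196, 0.2557]
eef_rot: [0.534, 0.845, 0.0, 0.0]
contact_force: [1.5, -1.0, -0.4]
opening: 0.999
finger_force: 0.0
```

Call:
step_arm(steps=[[-5, -1, 0, 0, 0, 0, -1], [-5, -1, 0, 0, 0, 0, -1], [-5, -1, 0, 0, 0, 0, -1], [-5, -1, 0, 0, 0, 0, -1], [-5, -1, 0, 0, 0, 0, -1], [-5, -2.9, 1, 0, 0, 0, -1], [-5, -2.9, 1, 0, 0, 0, -1], [-4, -2.5, 1, 0, 0, 0, -1]])

```text
clock: 2.4
tool_pos: [0.4344, -0.214, 0.2253]
eef_rot: [0.535, 0.845, -0.0, 0.0]
contact_force: [0.9, 1.1, -0.3]
opening: 0.998
finger_force: 0.0
```

Call:
step_arm(steps=[[0, 0, 0, 0, 0, 0, -1], [0, 0, 0, 0, 0, 0, -1]])

```text
clock: 2.65
tool_pos: [0.4349, -0.2107, 0.2256]
eef_rot: [0.534, 0.845, 0.0, -0.0]
contact_force: [0.3, 1.2, 0.3]
opening: 1.002
finger_force: 0.0
```

Run:
```python
from h import *
import pickle
s=snap('wrist','w1.png'); pickle.dump(s,open('w1.pkl','wb'))
for p in [(0.4347,-0.2773,.046),(.519,-.238,.01)]: print(proj(s,p,True))
```

```text
(np.float64(291.16253411776756), np.float64(283.75204838669924))
(np.float64(387.2098948537779), np.float64(269.839587206798))
```

View pics/w1.png

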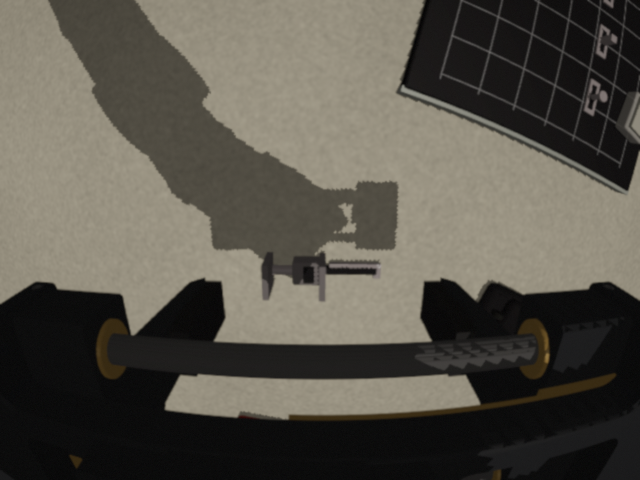

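The wrist view shows the probe from the thumb plate at (267,275) through the finger plate at (322,275) to the hook end at (380,268). I'll zoom in to measure it.

Run:
```python
import cv2
a=cv2.imread('pics/w1.png')[240:310,250:390]
cv2.imwrite('pics/w1z.png',cv2.resize(a,(800,400),interpolation=cv2.INTER_CUBIC))
```

```text
(no output)
```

View pics/w1z.png

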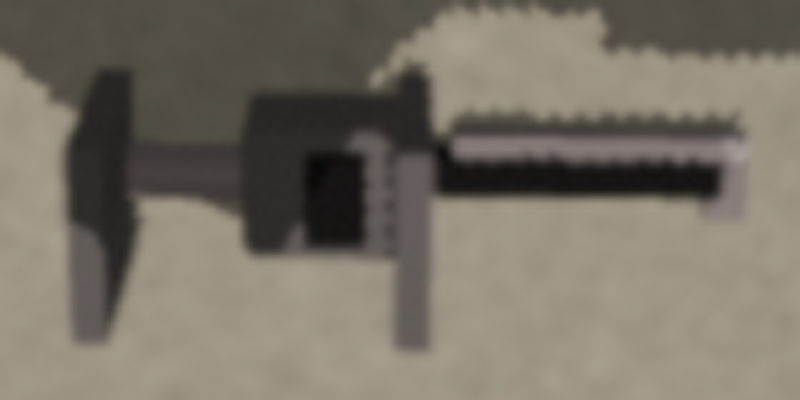

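Run:
```python
from h import *
import pickle
s=pickle.load(open('w1.pkl','rb')); k=800/140
P=lambda x,y,z: onz(s,250+x/k,240+y/k,z,True)
t=P(70,243,.046);f=P(432,251,.046); h=P(745,135,.013);h0=P(455,135,.013);hc=P(720,215,.013)
print(t,f,h,h0,'len',np.linalg.norm(f-t))
for a,b in((t,f),(h0,h)): print(np.degrees(np.arctan2(*(b-a)[[1,0]])))
g=(t+f)/2; st=r.get_state(); M=R.from_quat(st['eef_rot']).as_matrix()
print('grip',g,'delta tool cm',100*M.T@(g-st['tool_pos']), np.degrees(np.arctan2(M[1,1],M[0,1])))
```

```text
[ 0.41050786 -0.28774854  0.046     ] [ 0.46275426 -0.26407701  0.046     ] [ 0.5086188  -0.23431813  0.013     ] [ 0.46334645 -0.25552494  0.013     ] len 0.057358758690610155
24.374090478202948
25.099682010457915
grip [ 0.43663106 -0.27591277  0.046     ] delta tool cm [-6.02046252 -2.72242058 17.96689742] 25.52841493496721
```

Call:
step_arm(steps=[[-5.9, -2.7, 0, 0, 0, 0.7, -1], [0, 0, 5, 0, 0, 0, -1], [0, 0, 4.8, 0, 0, 0, -1], [0, 0, 3, 0, 0, 0, -1], [0, 0, 3, 0, 0, 0, -1], [0, 0, 2, 0, 0, 0, -1], [0, 0, 0.8, 0, 0, 0, -1], [0, 0, 0, 0, 0, 0, -1]])

```text
clock: 3.7
tool_pos: [0.4363, -0.273, 0.0398]
eef_rot: [0.539, 0.842, 0.0, -0.0]
contact_force: [1.2, 0.3, 0.4]
opening: 1.002
finger_force: 0.0
```

Run:
```python
from h import *
s=snap('side'); u,v=map(int,proj(s,(0.45,-.27,.05)))
a=s['pixels'][v-45:v+45,u-60:u+60,::-1]; cv2.imwrite('pics/s2.png',cv2.resize(a,(800,600),interpolation=cv2.INTER_CUBIC))
st=r.get_state();print(st['tool_pos'],st['contact_force'])
```

```text
[ 0.43642295 -0.27347852  0.04024013] [-0.13988309  0.39295043  0.14707422]
```

View pics/s2.png

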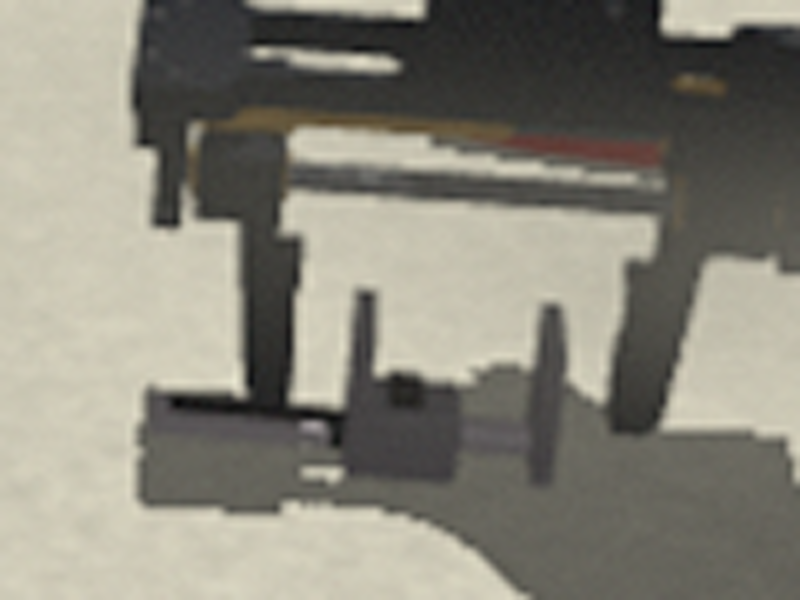

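The fingers straddle both plates, with the front finger just above the shank. I'll lower slightly and squeeze.

Call:
step_arm(steps=[[-0.2, -0.1, 0.3, 0, 0, 0, -1], [0, 0, 0, 0, 0, 0, 0.5], [0, 0, 0, 0, 0, 0, 0.5], [0, 0, 0, 0, 0, 0, 0.5], [0, 0, 0, 0, 0, 0, 0.5], [0, 0, 0, 0, 0, 0, 0.5]], force=20)

```text
clock: 4.5
tool_pos: [0.4366, -0.2761, 0.0369]
eef_rot: [0.539, 0.842, 0.0, 0.001]
contact_force: [2.3, 0.9, 1.9]
opening: 0.497
finger_force: 20.0
```

Call:
step_arm(steps=[[0, 0, -2, 0, 0, 0, 0.6], [0, 0, -3, 0, 0, 0, 0.6], [0, 0, -3, 0, 0, 0, 0.6], [4, 4, 0, 0, 0, 0, 0.6], [5, 5, 0, 0, 0, 0, 0.6], [5, 5, 0, 0, 0, 0, 0.6], [5, 5, 0, 0, 0, 0, 0.6], [5, 5, 0, 0, 0, 0, 0.6]])

```text
clock: 5.5
tool_pos: [0.5418, 0.0128, 0.1164]
eef_rot: [0.54, 0.842, -0.001, -0.0]
contact_force: [1.2, -0.5, -1.1]
opening: 0.49
finger_force: 20.0
```

Call:
step_arm(steps=[[0, 0, 0, 0, 0, 7.8, 0.6], [0, 0, 0, 0, 0, 7.8, 0.6], [0, 0, 0, 0, 0, 0, 0.6], [0, 0, 0, 0, 0, 0, 0.6]])

```text
clock: 6.0
tool_pos: [0.5416, 0.0109, 0.1166]
eef_rot: [0.648, 0.762, -0.0, -0.0]
contact_force: [-0.0, 1.1, -2.2]
opening: 0.495
finger_force: 20.0
```

Run:
```python
from h import *
import pickle
for n in('wrist','side','scene'):
    s=snap(n,n+'3.png'); pickle.dump(s,open(n+'3.pkl','wb'))
st=r.get_state();print(st['tool_pos'],st['eef_rot'],st['contact_force'],st['opening'],st['q'])
b=cv2.imread('pics/wrist3.png')
cv2.imwrite('pics/w3.png',b)
```

```text
[0.54184204 0.0109596  0.11665939] [ 6.48555282e-01  7.61167531e-01 -3.92868335e-05 -1.86392402e-04] [ 0.05510111 -0.11026038 -1.20029275] 0.4972637514239171 [-0.16265211  0.79915684  0.0967478   1.93804155 -0.17406568  0.41261854
  0.22408318]
```

View pics/wrist3.png

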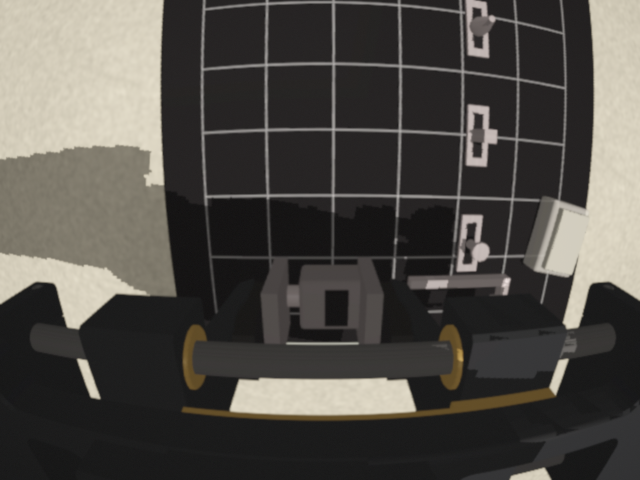

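The wrist view shows the squeezed probe with its hook bar at about (505,287) and the turret head at (481,252). I'll zoom in for precise pixels.

Run:
```python
import cv2
a=cv2.imread('pics/wrist3.png')[200:305,390:530]
cv2.imwrite('pics/w3z.png',cv2.resize(a,(800,600),interpolation=cv2.INTER_CUBIC))
```

```text
(no output)
```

View pics/w3z.png

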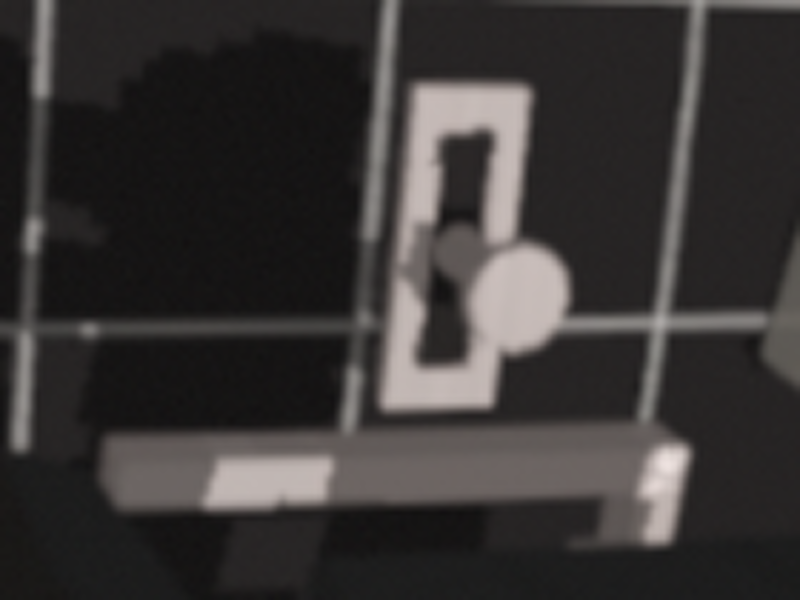

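Run:
```python
from h import *
import pickle
s=pickle.load(open('wrist3.pkl','rb')); k=800/140
P=lambda x,y,z: onz(s,390+x/k,200+y/k,z,True)
head=P(519,298,.044); neck=P(460,250,.024)
c=[P(*q,.025) for q in((412,82),(532,85),(495,408),(380,410))]; foot=sum(c)/4
e=(c[0]-c[3]+c[1]-c[2]);e/=np.linalg.norm(e);by=np.degrees(np.arctan2(-e[0],e[1]))
print('head',head,'neck',neck,'foot',foot,'board yaw',by)
st=r.get_state();M=R.from_quat(st['eef_rot']).as_matrix();ex=M[:,1];ey=M[:,0];t=st['tool_pos']
print('tool yaw',np.degrees(np.arctan2(ex[1],ex[0])))
corner=P(690,445,.0927); a=P(215,457,.0927);b=P(640,455,.0927)
print('corner rel TCP', (corner-t)@ex,(corner-t)@ey,'exp',72+19,8,' shank yaw',np.degrees(np.arctan2(*(b-a)[[1,0]])))
pin=.5*(head+neck)
for n,p in(('head',head),('neck',neck),('foot',foot)): print(n,'rel corner ex,ey',(p-corner)@ex,(p-corner)@ey, 'rel tcp',(p-t)@ex,(p-t)@ey)
```

```text
head [0.63486785 0.03027099 0.044     ] neck [0.63609584 0.029714   0.024     ] foot [0.63519054 0.02989439 0.025     ] board yaw 9.49584796220553
tool yaw 9.134470924653106
corner rel TCP 0.09025486402345133 0.007082178259567303 exp 91 8  shank yaw 7.647155909809904
head rel corner ex,ey 0.004678868791841409 -0.0028006368413716655 rel tcp 0.09493373281529273 0.0042815414181956385
neck rel corner ex,ey 0.005808891229769349 -0.0035501643499370092 rel tcp 0.09606375525322068 0.0035320139096302948
foot rel corner ex,ey 0.00494341304526175 -0.0032281098755224807 rel tcp 0.09519827706871307 0.0038540683840448224
```

Call:
step_arm(steps=[[2.35, 1.75, 0, 0, 0, 0, 0.6], [0, 0, 2, 0, 0, 0, 0.6], [0, 0, 2, 0, 0, 0, 0.6], [0, 0, 1, 0, 0, 0, 0.6], [0, 0, 0.4, 0, 0, 0, 0.6], [0, 0, 0, 0, 0, 0, 0.6], [0, 0, 0, 0, 0, 0, 0.6]])

```text
clock: 7.02
tool_pos: [0.556, 0.0372, 0.0633]
eef_rot: [0.649, 0.761, 0.0, 0.0]
contact_force: [0.2, 0.6, -1.0]
opening: 0.495
finger_force: 20.0
```

Call:
step_arm(steps=[[0, 0, 0, 0, 0, 0, 0.6], [0, 0, 0.1, 0, 0, 0, 0.6], [0, 0, 0, 0, 0, 0, 0.6]])

```text
clock: 7.4
tool_pos: [0.5555, 0.0373, 0.0617]
eef_rot: [0.649, 0.761, 0.0, -0.0]
contact_force: [-0.4, 0.1, -0.6]
opening: 0.493
finger_force: 20.0
```

Call:
step_arm(steps=[[0, 0, 0.1, 0, 0, 0, 0.6], [0, 0, 0, 0, 0, 0, 0.6], [0, 0, 0.1, 0, 0, 0, 0.6], [0, 0, 0, 0, 0, 0, 0.6]])

```text
clock: 7.9
tool_pos: [0.5555, 0.0373, 0.0596]
eef_rot: [0.649, 0.761, -0.0, -0.0]
contact_force: [0.3, -0.5, -2.1]
opening: 0.493
finger_force: 20.0
```

Call:
step_arm(steps=[[0, 0, 0.05, 0, 0, 0, 0.6], [0, 0, 0, 0, 0, 0, 0.6]])

```text
clock: 8.15
tool_pos: [0.5556, 0.0372, 0.0592]
eef_rot: [0.649, 0.761, 0.0, -0.0]
contact_force: [0.1, 1.2, -1.5]
opening: 0.494
finger_force: 20.0
```

Call:
step_arm(steps=[[0, 0, 0.05, 0, 0, 0, 0.6], [0, 0, 0, 0, 0, 0, 0.6]])

```text
clock: 8.4
tool_pos: [0.5556, 0.0373, 0.0589]
eef_rot: [0.649, 0.761, 0.0, 0.0]
contact_force: [-0.1, 0.5, 2.4]
opening: 0.493
finger_force: 20.0
```

Call:
step_arm(steps=[[0, 0, 0.05, 0, 0, 0, 0.6], [0, 0, 0, 0, 0, 0, 0.6]])

```text
clock: 8.65
tool_pos: [0.5556, 0.0373, 0.0589]
eef_rot: [0.649, 0.761, 0.0, 0.0]
contact_force: [-1.7, -0.4, 7.1]
opening: 0.496
finger_force: 20.0
```

```bash
cat > f.py <<'E'
from h import *
F=[]
for i in range(6):
    r.snapshot('side'); F.append(r.get_state()['contact_force'])
st=r.get_state();M=R.from_quat(st['eef_rot']).as_matrix()
print('tool F',(np.array(F)@M).mean(0).round(2),'sd',np.std(F,0).round(2),st['tool_pos'].round(4),st['opening'])
E
echo
```

```text
(no output)
```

Call:
step_arm(steps=[[0, 0, -0.07, 0, 0, 0, 0.6], [0, 0, 0, 0, 0, 0, 0.6]])

```text
clock: 8.9
tool_pos: [0.5557, 0.0372, 0.0589]
eef_rot: [0.649, 0.761, 0.0, 0.0]
contact_force: [-1.4, 0.2, 2.1]
opening: 0.497
finger_force: 20.0
```

```bash
python3 f.py
```

```text
tool F [ 0.26 -0.34 -1.93] sd [0.53 0.21 0.4 ] [0.5556 0.0373 0.0589] 0.4979449454859365
```

Call:
step_arm(steps=[[-0.3, 0, 0, 0, 0, 0, 0.6], [-0.3, 0, 0, 0, 0, 0, 0.6], [-0.1, 0, 0, 0, 0, 0, 0.6], [0, 0, 0, 0, 0, 0, 0.6]])

```text
clock: 9.7
tool_pos: [0.5569, 0.0302, 0.0589]
eef_rot: [0.649, 0.761, 0.0, 0.0]
contact_force: [0.7, 0.9, 2.2]
opening: 0.496
finger_force: 20.0
```

```bash
python3 f.py
python3 - <<'E'
from h import *
import pickle
s=snap('wrist','wrist4.png'); pickle.dump(s,open('w4.pkl','wb'))
u,v=map(int,proj(s,(.635,.03,.03),True)); print(u,v)
a=cv2.imread('pics/wrist4.png')[v-50:v+55,u-70:u+70]
cv2.imwrite('pics/w4z.png',cv2.resize(a,(800,600),interpolation=cv2.INTER_CUBIC))
E
```

```text
tool F [ 1.77  0.47 -2.02] sd [0.3  0.67 0.31] [0.5569 0.0303 0.0589] 0.49464734318506515
476 310
```

View pics/w4z.png

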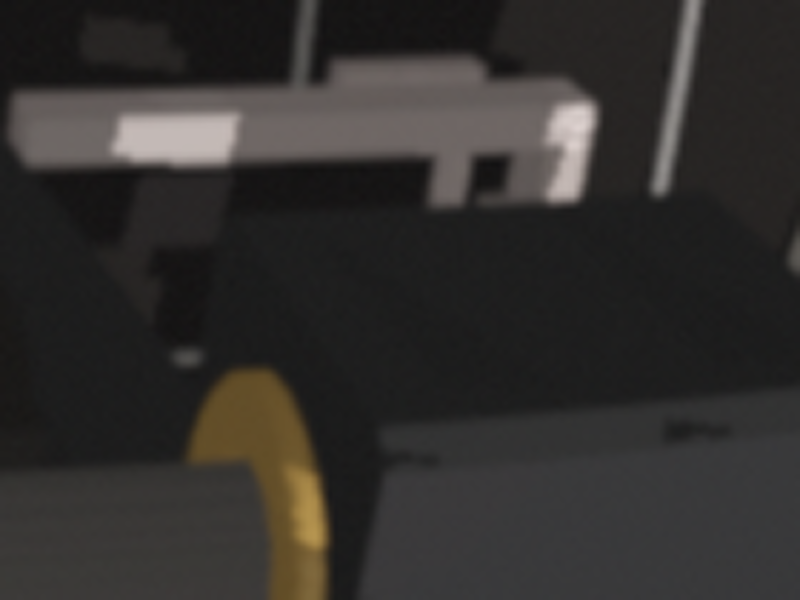

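The crop shows the hook bar's corner at (597,105) and the +y end of the turret foot at (330–485, 60). The hook now spans the foot. I'll check the x alignment.

Run:
```python
from h import *
import pickle
s=pickle.load(open('w4.pkl','rb')); k=800/140
P=lambda x,y,z: onz(s,476-70+x/k,310-50+y/k,z,True)
st=r.get_state();M=R.from_quat(st['eef_rot']).as_matrix();ex=M[:,1];ey=M[:,0];t=st['tool_pos']
c=P(597,105,.035)
for n,p in(('corner',c),('fl',P(333,58,.025)),('fr',P(480,58,.025)),('pin3d',np.array([.6352,.030,.03]))): print(n,(p-t)@ex*1e3,(p-t)@ey*1e3)
```

```text
corner 90.55048030086108 6.614892664059544
fl 68.96807520249939 7.740151322067781
fr 83.44193776773383 7.350836859346143
pin3d 77.30395595708346 -12.615356710177831
```

Call:
step_arm(steps=[[0, 0, -0.03, 0, 0, 0, 0.6], [-0.25, 0, 0, 0, 0, 0, 0.6], [-0.25, 0, 0, 0, 0, 0, 0.6], [0, 0, 0, 0, 0, 0, 0.6]])

```text
clock: 10.55
tool_pos: [0.5573, 0.0245, 0.059]
eef_rot: [0.649, 0.761, -0.0, 0.0]
contact_force: [0.6, -0.3, -1.9]
opening: 0.493
finger_force: 20.0
```

```bash
python3 f.py
```

```text
tool F [-0.05  0.34  1.18] sd [0.78 0.55 0.58] [0.5575 0.0255 0.0592] 0.49151549399848377
```

Call:
step_arm(steps=[[-0.2, 0, 0, 0, 0, 0, 0.6], [-0.2, 0, 0, 0, 0, 0, 0.6], [0, 0, 0, 0, 0, 0, 0.6]])

```text
clock: 11.22
tool_pos: [0.5582, 0.0211, 0.0592]
eef_rot: [0.649, 0.761, -0.0, 0.0]
contact_force: [-0.3, 0.8, -0.9]
opening: 0.492
finger_force: 20.0
```

```bash
python3 f.py
```

```text
tool F [-0.1   0.01  1.22] sd [0.74 0.71 0.47] [0.5581 0.0215 0.0592] 0.4967764737758939
```

Call:
step_arm(steps=[[-0.1, 0, 0, 0, 0, 0, 0.6], [-0.05, 0, 0, 0, 0, 0, 0.6], [-0.05, 0, 0, 0, 0, 0, 0.6], [0, 0, 0, 0, 0, 0, 0.6]])

```text
clock: 12.02
tool_pos: [0.5585, 0.0194, 0.0592]
eef_rot: [0.649, 0.761, 0.0, 0.0]
contact_force: [0.6, 0.8, -1.6]
opening: 0.493
finger_force: 20.0
```

```bash
python3 f.py
```

```text
tool F [-0.44  0.03  1.02] sd [0.21 0.69 0.42] [0.5584 0.0195 0.0592] 0.4927705874451715
```

Call:
step_arm(steps=[[-0.03, 0, 0, 0, 0, 0, 0.6], [-0.03, 0, 0, 0, 0, 0, 0.6]])

```text
clock: 12.58
tool_pos: [0.5585, 0.0189, 0.0592]
eef_rot: [0.649, 0.761, 0.0, -0.0]
contact_force: [-0.2, 0.0, -1.6]
opening: 0.494
finger_force: 20.0
```

```bash
python3 f.py
```

```text
tool F [ 0.04 -0.31  1.06] sd [0.27 0.69 0.66] [0.5585 0.0189 0.0592] 0.49571900134526026
```

Call:
step_arm(steps=[[-0.02, 0, 0, 0, 0, 0, 0.6], [-0.02, 0, 0, 0, 0, 0, 0.6]])

```text
clock: 13.12
tool_pos: [0.5586, 0.0185, 0.0592]
eef_rot: [0.649, 0.761, 0.0, -0.0]
contact_force: [-0.0, 1.3, -0.7]
opening: 0.497
finger_force: 20.0
```

```bash
python3 f.py
```

```text
tool F [0.17 0.08 1.17] sd [0.56 0.3  0.13] [0.5586 0.0185 0.0592] 0.4933104590467414
```

Call:
step_arm(steps=[[-0.03, 0, 0, 0, 0, 0, 0.6], [0, 0, 0, 0, 0, 0, 0.6]])

```text
clock: 13.68
tool_pos: [0.5586, 0.0181, 0.0592]
eef_rot: [0.649, 0.761, 0.0, -0.0]
contact_force: [-0.0, -0.3, -1.0]
opening: 0.497
finger_force: 20.0
```

```bash
python3 f.py
```

```text
tool F [-0.11 -0.05  1.33] sd [0.52 0.41 0.21] [0.5586 0.0182 0.0592] 0.4961084501016402
```

Call:
step_arm(steps=[[-0.03, 0, 0, 0, 0, 0, 0.6], [0, 0, 0, 0, 0, 0, 0.6]])

```text
clock: 14.22
tool_pos: [0.5587, 0.0179, 0.0592]
eef_rot: [0.649, 0.761, 0.0, -0.0]
contact_force: [0.4, 0.1, -1.1]
opening: 0.497
finger_force: 20.0
```

```bash
python3 f.py
```

```text
tool F [-0.1   0.13  0.99] sd [0.59 0.66 0.45] [0.5587 0.0179 0.0592] 0.49584974238076635
```

Call:
step_arm(steps=[[-0.02, 0, 0, 0, 0, 0, 0.6], [0, 0, 0, 0, 0, 0, 0.6]])

```text
clock: 14.78
tool_pos: [0.5587, 0.0178, 0.0592]
eef_rot: [0.649, 0.761, 0.0, -0.0]
contact_force: [0.2, 0.8, -1.1]
opening: 0.494
finger_force: 20.0
```

```bash
python3 f.py
```

```text
tool F [ 0.26 -0.27  1.45] sd [0.37 0.32 0.22] [0.5587 0.0178 0.0592] 0.49696376341088283
```

Call:
step_arm(steps=[[-0.03, 0, 0, 0, 0, 0, 0.6], [0, 0, 0, 0, 0, 0, 0.6]])

```text
clock: 15.32
tool_pos: [0.5587, 0.0177, 0.0592]
eef_rot: [0.649, 0.761, 0.0, -0.0]
contact_force: [0.0, 2.2, -1.0]
opening: 0.493
finger_force: 20.0
```

```bash
python3 f.py
```

```text
tool F [ 1.31 -0.01  0.9 ] sd [0.25 0.51 0.38] [0.5587 0.0176 0.0592] 0.4978767935560087
```

Call:
step_arm(steps=[[-0.02, 0, 0, 0, 0, 0, 0.6], [0, 0, 0, 0, 0, 0, 0.6]])

```text
clock: 15.88
tool_pos: [0.5587, 0.0175, 0.0592]
eef_rot: [0.649, 0.761, 0.0, -0.0]
contact_force: [-0.8, 2.1, -0.2]
opening: 0.495
finger_force: 20.0
```

```bash
python3 f.py
```

```text
tool F [2.76 0.33 1.24] sd [0.4  0.43 0.55] [0.5588 0.0174 0.0592] 0.4917451862604341
```

Call:
step_arm(steps=[[0.01, 0, 0.03, 0, 0, 0, 0.6], [0, 0, 0, 0, 0, 0, 0.6], [0, 0, 0, 0, 0, 0, -0.2], [0, 0, 0, 0, 0, 0, -0.5], [0, 0, 0, 0, 0, 0, -0.8], [0, 0, 0, 0, 0, 0, -0.8], [0, 0, 0, 0, 0, 0, -0.8], [0, 0, 0, 0, 0, 0, -0.8]])

```text
clock: 17.18
tool_pos: [0.5588, 0.0173, 0.0589]
eef_rot: [0.649, 0.761, 0.0, 0.0]
contact_force: [0.5, 0.9, -0.3]
opening: 0.899
finger_force: 0.0
```

```bash
python3 f.py
```

```text
tool F [0.16 0.03 0.24] sd [0.21 0.65 0.45] [0.5588 0.0173 0.0589] 0.9023749423638923
```

Released with no load on the tool. I'll lift straight up and take the last look.

Call:
step_arm(steps=[[0, 0, -1, 0, 0, 0, -0.8], [0, 0, -2, 0, 0, 0, -0.8], [0, 0, -4, 0, 0, 0, -0.8], [0, 0, -5, 0, 0, 0, -0.8], [0, -3, -5, 0, 0, 0, -0.8], [0, -3, 0, 0, 0, 0, -0.8], [0, 0, 0, 0, 0, 0, -0.8]])

```text
clock: 18.35
tool_pos: [0.4976, 0.0073, 0.2301]
eef_rot: [0.649, 0.761, -0.0, -0.0]
contact_force: [0.1, 0.5, 0.1]
opening: 0.902
finger_force: 0.0
```

Run:
```python
from h import *
w=snap('wrist','wrist5.png');s=snap('side','side5.png');import pickle;pickle.dump(w,open('w5.pkl','wb'))
def crop(s,p,fish,hw,hh):
    u,v=map(int,proj(s,p,fish));u=min(max(u,hw),640-hw);v=min(max(v,hh),480-hh);print(u,v)
    return cv2.resize(s['pixels'][v-hh:v+hh,u-hw:u+hw,::-1],(800,300),interpolation=cv2.INTER_CUBIC)
cv2.imwrite('pics/f5.png',np.vstack([crop(w,(.6,.022,.03),True,80,30),crop(s,(.6,.022,.04),False,80,30)]))
```

```text
434 215
241 287
```

View pics/f5.png

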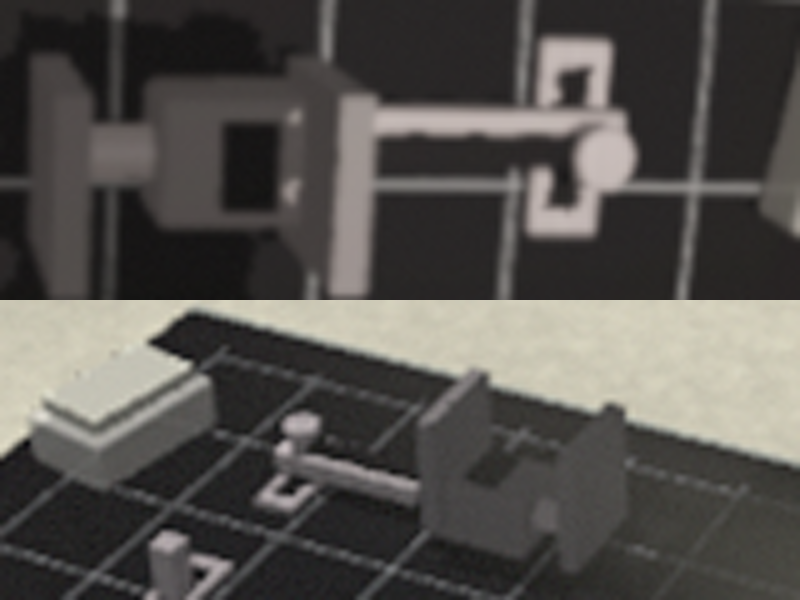

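The hook is closed around the pin's neck under the head (crop (605,155)) and the probe lies flat. I'll check the plate spacing and hand in if it's right.

Run:
```python
from h import *
import pickle
s=pickle.load(open('w5.pkl','rb'))
P=lambda x,y,z:onz(s,434-80+x/5,215-30+y/5,z,True)
d=np.linalg.norm(P(52,200,.068)-P(372,200,.068)); print('span',d)
if .049<d<.0565: print(r.finish_job())
```

```text
span 0.05379495629175734
the job is handed in; nothing more can be done
None
```

I clipped the probe's hook around the neck of the turret post and handed the job in at about 18.5 s. The post met the shank at a steady 2.8 N. In the last pictures the probe lies flat on the board and the plates are about 54 mm apart, which fits a clipped hook. The hand-in gave no pass or fail result.

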